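# Build up a stepped idler sprocket cluster on its shaft

## Robot

A 6-joint arm with a two-finger parallel gripper is mounted at the origin on the work surface. World frame = base frame: x ahead of the robot, y to its left, z up, the work surface at z = 0. Lengths are in m, angles in degrees, forces in N, time in s.
With the tool pointing down it reaches from about 0.375 to 0.9 m from the base axis. Payload 3.1 kg.
Tool frame: the origin (TCP) lies where the fingers leave the gripper's body, on its centre line; the fingertips stand 70 mm ahead of it and the grasp point (between the pads) lies 51 mm ahead of it; z points along the fingers, y is the line along which they close (so a half turn about z gives the same grasp; the last joint's range is limited). The gripper opens to 87 mm and grips with 3 to 60 N. Pads are 19 mm wide; open, the fingers measure 117 mm over their backs; the gripper's body (75 mm by 190 mm) begins 51 mm behind the grasp point.
Start: joints at [-74.857, 30.224, 82.088, -0, 67.689, -10.227], TCP at [0.268, -0.565, 0.292] pointing down, gripper open.
Joint ranges: [-176.69, 176.69], [-43.24, 126.21], [12.49, 139.97], [-82, 262], [0, 151.66], [-163.58, 163.58]. Speed limits (degrees/s): [159.86, 159.86, 180, 180, 180, 180].

## Interface

Orientations are given as a 3x3 rotation matrix whose columns are the frame's x, y, z axes.
In Python, from rig import readout, capture, calibration, bot, look_for gives the robot as it stands. The module is installed in compiled form; this text tells all that it offers.
- The arm moves only by the shell command python3 -m pendant 'ROWS'. ROWS is JSON, a list of rows, each a list of 7 numbers: the shift along the tool's x, y, z normalised to -1 to 1, where 1 is 200 mm, then the turn, a rotation vector about the tool's x, y, z normalised to -1 to 1, where 1 is 180 degrees, then the closure, from -1 (fully open) to 1 (shut). In form: [[dx, dy, dz, ax, ay, az, grip], ...]. A call has 1 to 8 rows; each row is the pose to reach, as a shift and turn from the pose commanded when the call began, along the tool's axes at that moment, turning the shorter way round; what a row does not reach only later rows make up. A row lasts 1/10 s, in which the tool goes at most 50 mm and 8.59 degrees, less where a joint would pass 70% of its speed; a pose out of reach is approached as far as the arm can. A call with a number of a shift or a turn outside -1 to 1 is refused whole. A call with a gripper value outside its range is refused whole. The fingers move at their own pace and stop on an object; the grip force is fixed at half the most. Time passes only in rows, so rows that repeat a pose let the fingers close. It gives the time, the measured TCP pose, the force, the opening and the grip force at its end, in the units of the state.
- readout.read_state(): the state, without advancing time (a new reading comes with each control period).
- capture(name): name is "scene" or "top"; returns (picture, depth): 400x640x3 uint8, red, green, blue; 400x640 float32, m along the optical axis (not along the pixel's ray), 0 where there is no reading.
- calibration(name): a dict with "mtx" (3x3 intrinsics, pixels), "k1" (the pictures are not rectified: a ray, as slopes to the right and down, at radius r is drawn at 1 + k1 r^2 times it, then the intrinsics apply), "T" (4x4, takes a point from camera to world coordinates). Camera axes: x right, y down, z forward; pixel columns grow to the right and rows downward; lengths in m; the calibration is good to about 2 mm. A picture is of the moment at which its call begins. calibration takes no time and is no camera call.
- bot.hand_in(): hands the job in; it is judged then, once.
Trained networks look in the newest picture that a camera, given by its name, has taken for a name from the list of things; names that differ only in an ending like _2 or _b are one class to them, and where a whole thing is asked for, a point or a joint stands for the part that bears it (a point fixed in the world has none). Each returns a list of dicts, best first, with "conf" (0 to 1); they miss things now and then, are a little off and sometimes report something else, mostly with a low value. They report only what shows in the picture. A call takes as long as a camera call. They do not tell look-alikes from the thing itself.
- look_for(thing, camera): "extent" ([left, top, right, bottom] in pixels, round what is visible of it).
The state is a dict: "time_s": time; "joint_positions": joint angles; "qvel": joint speeds; "tau": joint torques, N m; "position": TCP position; "tcp_rot": TCP orientation; "force": force on the tool from outside, world axes, zero at the start; "moment": the same for the moment, N m; "opening": opening from 0.0 (shut) to 1.0 (fully open); "grasp_force": force on a finger pad.
Only numpy, scipy, OpenCV 4.12 (cv2) and the standard library are available. Lean on these libraries where they do the work, as an engineer would, in place of code of your own. Each camera call takes 0.05 s, during which the arm holds its last target. There are 200 camera calls.

## Task

Lift the red transit cap off the shaft in the fixture and put it in the carton with the other used caps. Then build up the idler cluster on the shaft: the bronze thrust washer first, every sprocket on the bench from the largest at the bottom to the smallest, then the black clamp collar, and last the brass end cap picked out of the blue bin, each part lying flat on the one below. Leave the other fittings in the bin and the oil bottle and the spanner where they are.

Things in the scene. Friction and masses are not known exactly. Their poses are not given: they have to be found in the camera images.
- fixture: Assembly fixture, fixed: grey plate 120 x 120 x 22 mm with an upright round steel shaft at its centre. Origin under the plate's centre, z up.
- shoulder (a point): On the shaft axis at the level top of the round shoulder (40 mm diameter, 18 mm tall, top 40 mm above the bench) on which the first layer rests. The shaft above it is 16 mm in diameter and 57 mm long, the last 3 mm tapered to 10 mm.
- shaft_tip (a point): Top of the shaft, on its axis, 57 mm above the shoulder (97 mm above the bench).
- transit_cap: Red plastic transit cap that stands loosely over the bare shaft at the start, open end down, rim on the shoulder: a tube 30 mm in outer diameter, 63 mm tall, closed at the top, bore 21 mm and 59 mm deep. Origin at its middle (31.5 mm above its rim), z along its axis. It lifts straight off.
- washer: Bronze (copper-coloured) thrust washer, plain and toothless: 48 mm outer diameter, 8 mm thick, bore 19 mm. It lies flat on the bench. Origin at its middle (half its thickness up), z along its axis; both faces alike.
- sprocket16: Dark steel flat plate sprocket with 16 teeth and a bright ring round its bore: 68 mm over the tooth tips, 8 mm thick, bore 19 mm; it lies flat on the bench; may be absent (2 to 4 of the four sprockets are there). Origin at its middle (half its thickness up), z along its axis; both faces alike.
- sprocket14: Dark steel flat plate sprocket with 14 teeth and a bright ring round its bore: 60 mm over the tooth tips, 8 mm thick, bore 19 mm; it lies flat on the bench; may be absent (2 to 4 of the four sprockets are there). Origin at its middle (half its thickness up), z along its axis; both faces alike.
- sprocket12: Dark steel flat plate sprocket with 12 teeth and a bright ring round its bore: 52 mm over the tooth tips, 8 mm thick, bore 19 mm; it lies flat on the bench; may be absent (2 to 4 of the four sprockets are there). Origin at its middle (half its thickness up), z along its axis; both faces alike.
- sprocket10: Dark steel flat plate sprocket with 10 teeth and a bright ring round its bore: 44 mm over the tooth tips, 8 mm thick, bore 19 mm; it lies flat on the bench; may be absent (2 to 4 of the four sprockets are there). Origin at its middle (half its thickness up), z along its axis; both faces alike.
- collar: Black clamp collar with a bright slot and screw: 38 mm outer diameter, 10 mm thick, bore 19 mm; lies flat on the bench. Origin at its middle (half its thickness up), z along its axis; both faces alike.
- end_cap: Brass end cap with a knurled side: 36 mm outer diameter, 31 mm tall, closed domed top, bore 19 mm and 26 mm deep, open end down; it stands in the blue bin among other fittings. Origin at its middle (15.5 mm above its rim), z along its axis towards the closed top. The bore is deep enough for it to rest on the collar whatever the number of sprockets.
- bin: Blue open-fronted bin, fixed: 160 mm (its x) by 210 mm (its y), walls 5 mm thick and 70 mm high, lower (40 mm) at the front (its -x side); floor 5 mm thick. Origin under its centre.
- bolt0: Steel hexagon bolt lying in the bin, 47 mm long, head 17 mm, shank 10 mm; origin on its axis at mid-length, x along it.
- bolt1: A second bolt, the same.
- hex_nut: Large steel hexagon nut lying in the bin, 31 mm across flats, 16 mm thick; origin at its middle.
- steel_bush: Dark steel bush standing in the bin, 28 mm diameter, 22 mm tall; origin at its middle.
- black_plug: Black plastic plug in the bin, 30 mm diameter at its foot, 20 mm tall; origin at its middle.
- carton: Open cardboard carton for used transit caps, fixed: 150 mm (its x) by 200 mm (its y), walls 4 mm thick and 45 mm high, floor 4 mm thick. Two red caps already lie in its -y half (fixed). Origin under its centre.
- carton_free (a point): On the carton's floor, the middle of its empty +y half.
- oil_bottle: Red oil bottle, 44 mm diameter, 110 mm tall, standing on the bench; origin under its centre.
- spanner: Steel spanner, 200 mm long, 40 mm wide, 8 mm thick, lying along its x; origin under its middle.
There are look-alikes about, which are no part of the job. What is shaped like the transit_cap but pink is not meant.

How it is judged:
By the outcome, as a careful person would: the job done as asked, in the order asked, and still so for the second after the job is handed in, with the robot touching nothing.
Of sprocket16, sprocket14, sprocket12, sprocket10 only 2 to 4 are there at a start; the rules pass over those that are not, and their reading is None.
At some moment in a run one of washer, sprocket16, sprocket14, sprocket12, sprocket10, collar may be knocked a few centimetres aside while the robot is not near it.
Once in a run the grip may slacken for a moment while it holds something.
It also fails if it takes over 210 s, if anything falls off the work surface, if the arm or the gripper's body presses on something with over 40 N, if the wrist force passes 120 N, or if a joint passes its speed limit or range.

## Working session

There is one attempt and no reset: what is moved stays moved. The work goes in short steps, Python scripts to look and compute and a shell command to move; the robot and the scene stay as the last step left them, time stands still between calls to the robot, and variables do not carry over. Pictures are saved under pics/ and viewed, at most 14 in all, crops included, and the job is handed in when it is done.

```bash
mkdir -p pics
cat > h.py <<'E'
import numpy as np, cv2
from rig import readout, capture, calibration, bot, look_for
def world(cam,u,v,z=None,d=None):
    c=calibration(cam);K=np.array(c["mtx"]);T=np.array(c["T"])
    p=np.array([(u-K[0,2])/K[0,0],(v-K[1,2])/K[1,1]],float)
    s=p.copy()
    for _ in range(20): s=p/(1+c["k1"]*(s@s))
    r=np.array([s[0],s[1],1.])
    if d is None:
        w=T[:3,:3]@r; d=(z-T[2,3])/w[2]
    return T[:3,:3]@(r*d)+T[:3,3]
def pix(cam,P):
    c=calibration(cam);K=np.array(c["mtx"]);T=np.array(c["T"])
    q=T[:3,:3].T@(np.array(P)-T[:3,3]); s=q[:2]/q[2]; s=s*(1+c["k1"]*(s@s))
    return K[0,0]*s[0]+K[0,2],K[1,1]*s[1]+K[1,2]
def save(img,name,scale=1):
    if scale!=1: img=cv2.resize(img,None,fx=scale,fy=scale,interpolation=cv2.INTER_CUBIC)
    cv2.imwrite("pics/"+name+".png",img[:,:,::-1])
E
python3 - <<'E'
from h import *
for c in("scene","top"):
    im,d=capture(c);save(im,c+"0",1.25);np.save(c+"0.npy",d);print(c,np.array(calibration(c)["T"]).round(3).tolist())
    for t in["fixture","transit_cap","washer","sprocket16","sprocket14","sprocket12","sprocket10","collar","end_cap","carton","bin"]:
        r=look_for(t,c)
        for x in r[:3]:
            e=x["extent"];u,v=(e[0]+e[2])/2,(e[1]+e[3])/2;dd=d[int(v),int(u)]
            print(t,round(x["conf"],2),np.round(e).tolist(),world(c,u,v,d=dd).round(3))
s=readout.read_state();print(s["time_s"],s["position"],np.round(s["tcp_rot"],3).tolist(),s["opening"])
E
```

```text
scene [[0.799, 0.498, -0.336, 0.874], [0.601, -0.675, 0.428, -0.485], [-0.013, -0.544, -0.839, 1.027], [0.0, 0.0, 0.0, 1.0]]
fixture 0.7 [268.0, 188.0, 328.0, 236.0] [ 0.449 -0.039  0.024]
transit_cap 0.74 [292.0, 186.0, 307.0, 204.0] [ 0.447 -0.024  0.087]
transit_cap 0.73 [270.0, 180.0, 330.0, 234.0] [ 0.451 -0.03   0.04 ]
transit_cap 0.64 [339.0, 186.0, 348.0, 205.0] [0.524 0.073 0.036]
washer 0.46 [378.0, 234.0, 399.0, 250.0] [0.694 0.041 0.001]
sprocket16 0.8 [342.0, 291.0, 361.0, 304.0] [ 0.7   -0.143 -0.003]
sprocket16 0.72 [376.0, 202.0, 394.0, 214.0] [0.631 0.121 0.01 ]
sprocket16 0.65 [338.0, 246.0, 361.0, 270.0] [ 0.636 -0.057 -0.   ]
sprocket14 0.8 [342.0, 291.0, 361.0, 304.0] [ 0.7   -0.143 -0.003]
sprocket14 0.72 [376.0, 202.0, 394.0, 214.0] [0.631 0.121 0.01 ]
sprocket14 0.65 [338.0, 246.0, 361.0, 270.0] [ 0.636 -0.057 -0.   ]
sprocket12 0.8 [342.0, 291.0, 361.0, 304.0] [ 0.7   -0.143 -0.003]
sprocket12 0.72 [376.0, 202.0, 394.0, 214.0] [0.631 0.121 0.01 ]
sprocket12 0.65 [338.0, 246.0, 361.0, 270.0] [ 0.636 -0.057 -0.   ]
sprocket10 0.8 [342.0, 291.0, 361.0, 304.0] [ 
[... 1751 characters left out ...]
98 -0.142 -0.004]
collar 0.66 [394.0, 155.0, 413.0, 166.0] [ 0.638 -0.228  0.008]
collar 0.32 [461.0, 146.0, 502.0, 195.0] [ 0.613 -0.437  0.007]
end_cap 0.75 [195.0, 196.0, 210.0, 207.0] [0.515 0.306 0.042]
end_cap 0.53 [194.0, 217.0, 205.0, 228.0] [0.461 0.313 0.034]
carton 0.93 [416.0, 199.0, 502.0, 263.0] [ 0.45  -0.375 -0.001]
carton 0.72 [331.0, 152.0, 350.0, 173.0] [ 0.633 -0.056 -0.002]
carton 0.42 [221.0, 196.0, 233.0, 206.0] [0.52  0.246 0.021]
bin 0.66 [151.0, 177.0, 245.0, 242.0] [0.498 0.326 0.008]
bin 0.36 [266.0, 153.0, 284.0, 174.0] [0.626 0.123 0.003]
1.2 [ 0.26781595 -0.56467567  0.29223898] [[0.904, 0.429, -0.0], [0.429, -0.904, 0.0], [-0.0, -0.0, -1.0]] 0.9952071702996204
```

View pics/scene0.png

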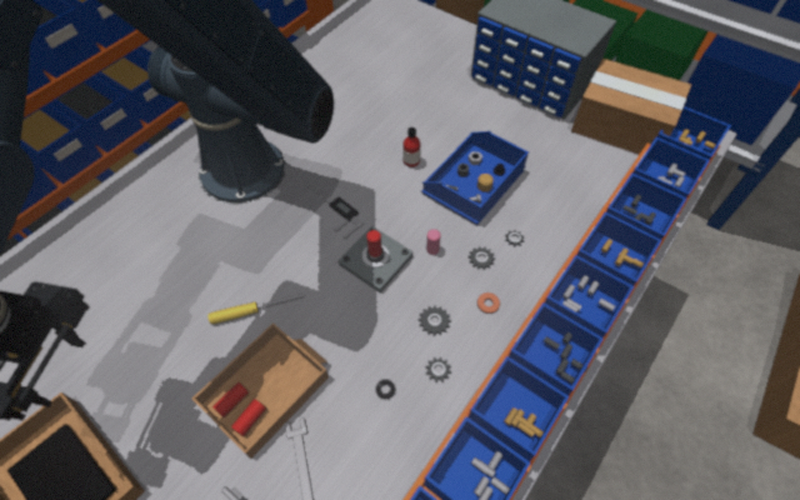

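View pics/top0.png

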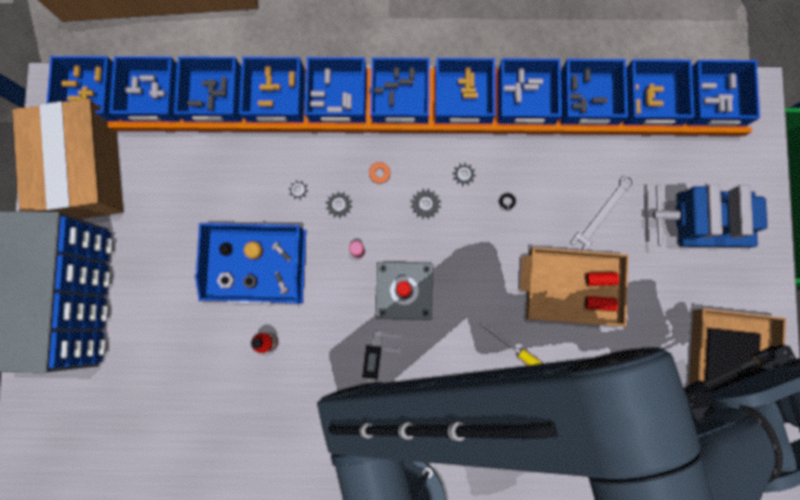

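The scene shows all four sprockets. In top-view pixels (800-wide picture):
- Sprockets: 10 teeth (298,189), 14? (339,204), 16? (426,203), 12? (464,174).
- Washer (379,172), collar (507,201), brass end cap in the bin (253,250).

Red things that could be taken for the transit cap: the cap on the shaft (403,289), a pink look-alike (357,247), two used caps in the carton (602,279 and 602,303), and the oil bottle (262,342). I choose the one on the shaft and check it in a crop.

```bash
cat >> h.py <<'E'
def blob(cam,im,P,R,z,mode):
    """hull centroid of the thing near world P (radius R px window), at height z"""
    u0,v0=pix(cam,P); S=6; r=int(R)
    x0,y0=int(u0)-r,int(v0)-r
    c=im[y0:y0+2*r+1,x0:x0+2*r+1]
    c=cv2.resize(c,None,fx=S,fy=S,interpolation=cv2.INTER_CUBIC)
    hsv=cv2.cvtColor(c,cv2.COLOR_RGB2HSV)
    if mode=="sat": g=hsv[...,1]
    else: g=255-cv2.cvtColor(c,cv2.COLOR_RGB2GRAY)
    _,m=cv2.threshold(g,0,255,cv2.THRESH_BINARY+cv2.THRESH_OTSU)
    cs,_=cv2.findContours(m,cv2.RETR_EXTERNAL,cv2.CHAIN_APPROX_NONE)
    ctr=np.array([c.shape[1]/2,c.shape[0]/2])
    k=max(cs,key=cv2.contourArea); h=cv2.convexHull(k); M=cv2.moments(h)
    u=(M["m10"]/M["m00"]+.5)/S-.5+x0; v=(M["m01"]/M["m00"]+.5)/S-.5+y0
    (_,(a,b),_)=cv2.fitEllipse(h) if len(h)>5 else (0,(0,0),0)
    w=world(cam,u,v,z=z)
    # diameter: width of hull in mm horizontally
    px=1000*np.linalg.norm(world(cam,u+1,v,z=z)-w)
    return w,max(a,b)/S*px
E
python3 - <<'E'
from h import *
ims={c:capture(c)[0] for c in("top","scene")}
th={"washer":((.706,.042,.004),"sat",.004),"A10":((.66,.22,.004),"d",.004),"B":((.629,.127,.004),"d",.004),"C":((.634,-.057,.004),"d",.004),"D":((.698,-.142,.004),"d",.004),"collar":((.638,-.228,.005),"d",.005),"end_cap":((.517,.306,.02),"sat",.02),"tcap":((.435,-.013,.10),"sat",.0975)}
for n,(P,m,z) in th.items():
    if n=="A10":
        P=tuple(world("top",298/1.25,189/1.25,z=.004))
    for c in ims:
        try:
            w,d=blob(c,ims[c],P,15 if n!='C' else 17,z,m); print(n,c,w.round(4),round(d,1))
        except Exception as e: print(n,c,e)
for c,(x,y) in {"top":(320,220),"scene":(320,195)}.items(): pass
t=ims["top"]; a=cv2.resize(t[125:255,225:425],None,fx=4,fy=4,interpolation=cv2.INTER_CUBIC); save(a,"crop1")
s=readout.read_state();print(s["time_s"])
E
```

```text
washer top [0.6993 0.0463 0.004 ] 46.8
washer scene [0.6976 0.0435 0.004 ] 48.1
A10 top [0.6588 0.2235 0.004 ] 45.3
A10 scene [0.658  0.2199 0.004 ] 46.7
B top [0.6265 0.1335 0.004 ] 59.3
B scene [0.6261 0.1296 0.004 ] 61.0
C top [ 0.6303 -0.0552  0.004 ] 66.0
C scene [ 0.6295 -0.0594  0.004 ] 68.5
D top [ 0.697  -0.1384  0.004 ] 51.7
D scene [ 0.6966 -0.1426  0.004 ] 52.7
collar top [ 0.6379 -0.2324  0.005 ] 39.1
collar scene [ 0.6371 -0.236   0.005 ] 40.3
end_cap top [0.5197 0.308  0.02  ] 0.0
end_cap scene [0.5148 0.3083 0.02  ] 0.0
tcap top [ 0.4383 -0.0128  0.0975] 33.5
tcap scene [ 0.4474 -0.0249  0.0975] 56.4
1.3
```

View pics/crop1.png

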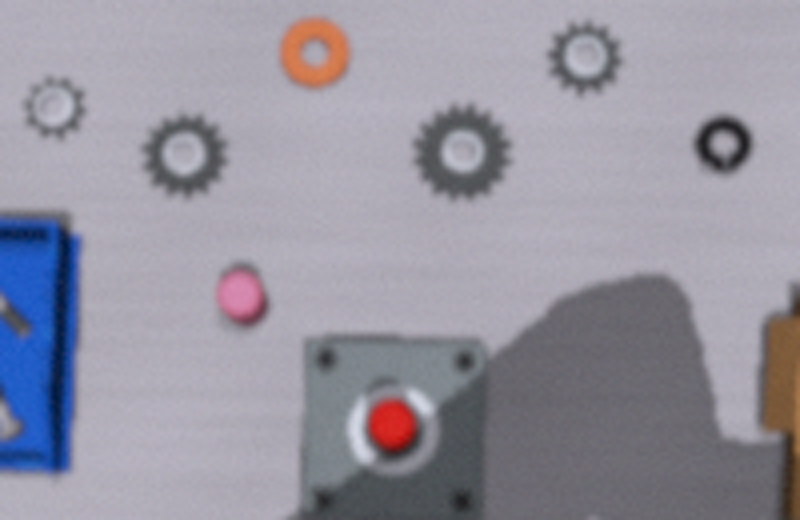

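The crop confirms it: the red cap is on the fixture's shoulder (390,425), and the pink one stands beside it (242,295). By tooth count and diameter, C=16, B=14, D=12 and A=10.

Now I move over the cap.

```bash
cat > d.py <<'E'
import sys; from h import *
# python3 d.py x y z [yaw] : shift (units of 200 mm along tool axes) and turn (units) to reach TCP target
def d(x,y,z,yaw=None):
    s=readout.read_state(); R=np.array(s["tcp_rot"]); p=np.array(s["position"])
    q=np.degrees(np.arctan2(R[1,0],R[0,0])); sh=R.T@(np.array([x,y,z])-p)/.2
    print("t",round(s["time_s"],1),"pos",p.round(4),"yaw",round(q,1),"tilt",np.round(R[:2,2],3),"open mm",round(s["opening"]*87,1),"gf",round(s["grasp_force"],1),"F",np.round(s["force"],1))
    print("shift",sh.round(4),"turn z",None if yaw is None else round(-(yaw-q)/180,4))
if __name__=="__main__": d(*map(float,sys.argv[1:]))
E
python3 -m pendant '[[1,-1,0,0,0,0.141,-1],[1,-1,0,0,0,0.141,-1],[1,-1,0,0,0,0.141,-1],[1,-1,0,0,0,0.141,-1],[1,-1,0,0,0,0.141,-1],[1,-1,0,0,0,0.141,-1],[1,-1,0,0,0,0.141,-1]]'
python3 -m pendant '[[0.375,-1,0,0,0,0,-1],[0.375,-1,0,0,0,0,-1],[0.375,-1,0,0,0,0,-1],[0.375,-1,0,0,0,0,-1],[0.375,-1,0,0,0,0,-1],[0.375,-1,0,0,0,0,-1]]'
python3 d.py .438 -.0148 .132 0
```

```text
time_s: 2.0
position: [0.363, -0.2938, 0.2923]
tcp_rot: [[1.0, 0.005, -0.001], [0.005, -1.0, 0.003], [-0.001, -0.003, -1.0]]
force: [0.4, -0.0, -1.0]
opening: 0.999
grasp_force: 0.0
time_s: 2.6
position: [0.4387, -0.0973, 0.2925]
tcp_rot: [[1.0, 0.004, 0.001], [0.004, -1.0, -0.001], [0.001, 0.001, -1.0]]
force: [0.3, 0.5, -0.4]
opening: 0.998
grasp_force: 0.0
t 2.6 pos [ 0.4387 -0.0973  0.2925] yaw 0.2 tilt [ 0.001 -0.001] open mm 86.8 gf 0.0 F [ 0.3  0.5 -0.4]
shift [-0.0029 -0.4128  0.8021] turn z 0.0011
```

```bash
python3 -m pendant '[[-0.003,-0.413,0.2,0,0,0,-1],[-0.003,-0.413,0.2,0,0,0,-1],[-0.003,-0.413,0.4,0,0,0,-1],[-0.003,-0.413,0.6,0,0,0,-1],[-0.003,-0.413,0.8,0,0,0,-1],[-0.003,-0.413,0.8,0,0,0,-1]]' >/dev/null
python3 -m pendant '[[0,0,0,0,0,0,1],[0,0,0,0,0,0,1],[0,0,0,0,0,0,1],[0,0,0,0,0,0,1],[0,0,0,0,0,0,1],[0,0,0,0,0,0,1],[0,0,0,0,0,0,1],[0,0,0,0,0,0,1]]'
python3 -m pendant '[[0,0,-0.1,0,0,0,1],[0,0,-0.35,0,0,0,1],[0,0,-0.55,0,0,0,1],[0,0,-0.55,0,0,0,1]]' >/dev/null
python3 - <<'E'
from h import *; from d import d
d(.452,-.325,.242,0)
im,_=capture("scene"); save(im[130:330,150:350],"cap1",3)
t,_=capture("top")
print(world("top",*[ (a+b)/2 for a,b in [(416,502),(199,263)]],z=.045))
E
```

```text
time_s: 4.0
position: [0.4373, -0.0156, 0.1323]
tcp_rot: [[1.0, -0.0, 0.0], [-0.0, -1.0, 0.0], [0.0, -0.0, -1.0]]
force: [-0.0, 0.4, -0.3]
opening: 0.355
grasp_force: 0.1
t 4.4 pos [ 0.4399 -0.0163  0.2464] yaw 0.0 tilt [ 0.011 -0.003] open mm 28.4 gf 30.0 F [ 1.  -1.  -1.3]
shift [0.0597 1.5436 0.0277] turn z 0.0001
[ 0.44581185 -0.36433626  0.045     ]
```

View pics/cap1.png

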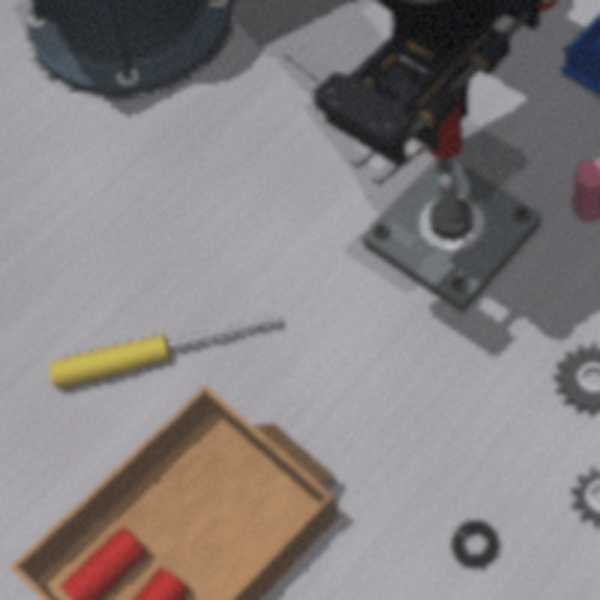

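The shaft is bare and the cap is in the gripper. The carton's free half is centred near (0.45, -0.322).

```bash
python3 -m pendant '[[0,1,0,0,0,0,1],[0,1,0,0,0,0,1],[0,1,0,0,0,0,1],[0,1,0,0,0,0,1],[0,1,0,0,0,0,1]]' >/dev/null
python3 -m pendant '[[0.06,0.53,0,0,0,0,1],[0.06,0.53,0,0,0,0,1],[0.06,0.53,0.2,0,0,0,1],[0.06,0.53,0.4,0,0,0,1],[0.06,0.53,0.55,0,0,0,1],[0.06,0.53,0.65,0,0,0,1],[0.06,0.53,0.71,0,0,0,1],[0.06,0.53,0.71,0,0,0,1]]'
python3 d.py .45 -.322 .098 0
```

```text
time_s: 5.8
position: [0.4481, -0.3199, 0.0976]
tcp_rot: [[1.0, 0.0, -0.004], [0.0, -1.0, 0.005], [-0.004, -0.005, -1.0]]
force: [0.4, 0.5, -0.4]
opening: 0.33
grasp_force: 32.3
t 5.8 pos [ 0.4481 -0.3199  0.0976] yaw 0.0 tilt [-0.004  0.005] open mm 28.7 gf 32.3 F [ 0.4  0.5 -0.4]
shift [ 0.0096  0.0106 -0.0019] turn z 0.0
```

```bash
python3 -m pendant '[[0,0,0.015,0,0,0,1],[0,0,0.015,0,0,0,1],[0,0,0.015,0,0,0,-0.06],[0,0,0.015,0,0,0,-0.06],[0,0,0.015,0,0,0,-0.06],[0,0,0.015,0,0,0,-0.06],[0,0,0.015,0,0,0,-0.06]]'
python3 -m pendant '[[0,0,-0.1,0,0,0,-0.06],[0,0,-0.35,0,0,0,-0.06],[0,0,-0.6,0,0,0,-1],[0,0,-0.85,0,0,0,-1],[0,0,-0.85,0,0,0,-1]]'
python3 - <<'E'
from h import *; from d import d
d(.6985,.045,.25,0)
t,_=capture("top"); s,_=capture("scene")
a=cv2.resize(t[170:290,270:520],None,fx=3.2,fy=3.2,interpolation=cv2.INTER_CUBIC);save(a,"shaft")
a=s[170:290,240:340]; save(a,"shafts",5)
E
```

```text
time_s: 6.5
position: [0.4493, -0.3217, 0.0974]
tcp_rot: [[1.0, -0.0, 0.0], [-0.0, -1.0, -0.0], [0.0, 0.0, -1.0]]
force: [-0.5, -0.8, -0.2]
opening: 0.521
grasp_force: 0.0
time_s: 7.0
position: [0.452, -0.3244, 0.2745]
tcp_rot: [[1.0, -0.0, 0.011], [0.0, -1.0, -0.012], [0.011, 0.012, -1.0]]
force: [0.2, -0.4, 0.3]
opening: 0.719
grasp_force: 0.0
t 7.0 pos [ 0.452  -0.3244  0.2745] yaw 0.0 tilt [ 0.011 -0.012] open mm 62.6 gf 0.0 F [ 0.2 -0.4  0.3]
shift [ 1.2313 -1.8484  0.1144] turn z 0.0
```

View pics/shaft.png

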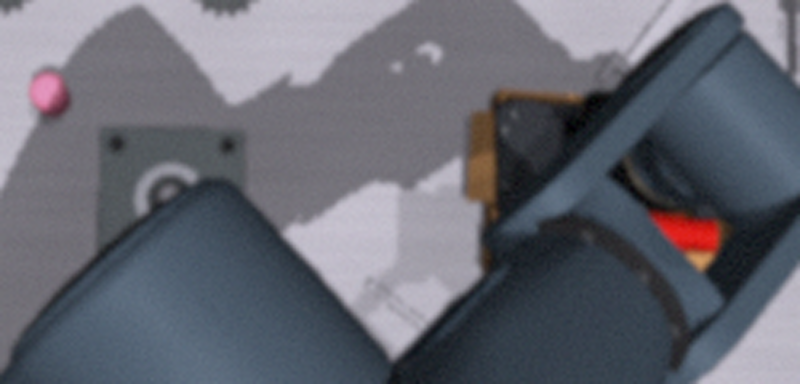

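View pics/shafts.png

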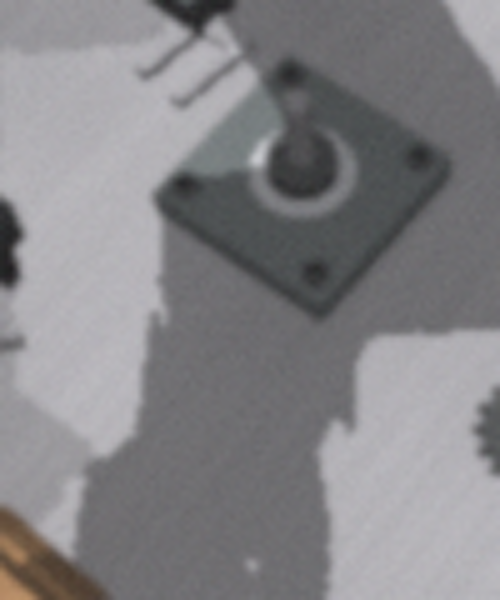

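The shaft is bare, and the fixture's four corner holes show in both views. They give the shaft axis.

```bash
python3 -m pendant '[[1,-1,0,0,0,0,-1],[1,-1,0,0,0,0,-1],[1,-1,0,0,0,0,-1],[1,-1,0,0,0,0,-1],[1,-1,0,0,0,0,-1],[1,-1,0,0,0,0,-1]]' >/dev/null
python3 - <<'E'
from h import *; from d import d
A=[(326,358),(465,358),(324,500),(462,500)]
B=[(291,72),(420,156),(315,270),(184,184)]
for cam,L,S,o in(("top",A,4,(225,125)),("scene",B,5,(240,170))):
    W=np.array([world(cam,(u+.5)/S-.5+o[0],(v+.5)/S-.5+o[1],z=.022) for u,v in L]); print(cam,W.mean(0).round(4)); print(W.round(3)[:,:2].tolist())
ims={c:capture(c)[0] for c in("top","scene")}
for c in ims: print(c,blob(c,ims[c],(.6985,.045,.004),15,.004,"sat"))
d(.6985,.045,.12,0)
E
```

```text
top [ 0.441  -0.0122  0.022 ]
[[0.487, 0.034], [0.488, -0.059], [0.393, 0.033], [0.395, -0.057]]
scene [ 0.437  -0.0126  0.022 ]
[[0.391, 0.035], [0.484, 0.033], [0.482, -0.059], [0.39, -0.059]]
top (array([0.6992054 , 0.04600811, 0.004     ]), np.float64(47.988324668140656))
scene (array([0.69757778, 0.04334228, 0.004     ]), np.float64(48.072589251321276))
t 7.8 pos [ 0.6508 -0.1176  0.2641] yaw 0.3 tilt [-0.003  0.003] open mm 86.9 gf 0.0 F [-0.1 -1.  -0.7]
shift [ 0.2442 -0.8099  0.7222] turn z 0.0016
```

```bash
python3 -m pendant '[[0.238,-0.81,0.2,0,0,0,-1],[0.238,-0.81,0.4,0,0,0,-1],[0.238,-0.81,0.6,0,0,0,-1],[0.238,-0.81,0.72,0,0,0,-1],[0.238,-0.81,0.72,0,0,0,-1],[0.238,-0.81,0.72,0,0,0,-1]]' >/dev/null;python3 d.py .6984 .0447 .0725 0
```

```text
t 8.4 pos [0.692  0.0423 0.1158] yaw 0.1 tilt [-0.015  0.002] open mm 87.0 gf 0.0 F [-1.2 -0.1 -0.4]
shift [ 0.0354 -0.0114  0.2159] turn z 0.0008
```

```bash
python3 -m pendant '[[0,0,0,0,0,0,-1],[0,0,0,0,0,0,-1]]' >/dev/null;python3 d.py .6984 .0447 .0725 0
```

```text
t 8.6 pos [0.6976 0.0385 0.1247] yaw -0.1 tilt [ 0.002 -0.001] open mm 86.9 gf 0.0 F [ 0.4 -1.   0.2]
shift [ 0.0034 -0.031   0.261 ] turn z -0.0005
```

```bash
python3 -m pendant '[[0.003,-0.031,0.15,0,0,0,-1],[0.003,-0.031,0.26,0,0,0,-1],[0.003,-0.031,0.26,0,0,0,-1],[0.003,-0.031,0.26,0,0,0,-1]]' 
python3 -m pendant '[[0,0,0,0,0,0,1],[0,0,0,0,0,0,1],[0,0,0,0,0,0,1],[0,0,0,0,0,0,1],[0,0,0,0,0,0,1],[0,0,0,0,0,0,1],[0,0,0,0,0,0,1],[0,0,0,0,0,0,1]]'
python3 - <<'E'
from h import *; from d import d
d(.439,-.013,.235,0)
ims={c:capture(c)[0] for c in("top","scene")}
for c in ims: print(c,look_for("washer",c)[:1])
E
```

```text
time_s: 9.0
position: [0.6984, 0.045, 0.0732]
tcp_rot: [[1.0, -0.002, 0.002], [-0.002, -1.0, -0.0], [0.002, 0.0, -1.0]]
force: [0.2, 0.9, 0.2]
opening: 1.0
grasp_force: 0.0
time_s: 9.8
position: [0.6975, 0.0465, 0.0713]
tcp_rot: [[1.0, -0.0, -0.0], [-0.0, -1.0, -0.0], [-0.0, 0.0, -1.0]]
force: [-1.0, 0.3, 1.0]
opening: 0.525
grasp_force: 30.1
t 9.8 pos [0.6975 0.0465 0.0713] yaw -0.0 tilt [-0. -0.] open mm 45.7 gf 30.1 F [-1.   0.3  1. ]
shift [-1.2924  0.2975 -0.8184] turn z -0.0
top [{'extent': [362.4, 132.7, 378.1, 144.9], 'conf': 0.68}]
scene []
```

```bash
python3 -m pendant '[[0,0,-0.2,0,0,0,1],[0,0,-0.45,0,0,0,1],[-0.2,0.1,-0.7,0,0,0,1],[-0.45,0.15,-0.82,0,0,0,1],[-0.7,0.2,-0.82,0,0,0,1],[-0.9,0.3,-0.82,0,0,0,1],[-1,0.3,-0.82,0,0,0,1],[-1,0.3,-0.82,0,0,0,1]]' >/dev/null
python3 -m pendant '[[-0.2,0,0,0,0,0,1],[-0.29,0,0,0,0,0,1],[-0.29,0,0,0,0,0,1],[-0.29,0,0,0,0,0,1]]'
python3 - <<'E'
from h import *; from d import d
ims={c:capture(c)[0] for c in("top","scene")}
d(.439,-.013,.167,0)
u,v=pix("scene",(.439,-.013,.13)); s=ims["scene"][int(v)-40:int(v)+60,int(u)-50:int(u)+50]; save(s,"w1",6)
E
```

```text
time_s: 11.2
position: [0.441, -0.0138, 0.2356]
tcp_rot: [[1.0, -0.0, 0.003], [-0.0, -1.0, -0.001], [0.003, 0.001, -1.0]]
force: [-0.0, -0.1, -0.1]
opening: 0.527
grasp_force: 30.1
t 11.3 pos [ 0.4416 -0.0139  0.2355] yaw -0.0 tilt [ 0.003 -0.001] open mm 45.6 gf 30.1 F [ 1.2 -0.8 -0.9]
shift [-0.0141 -0.0047  0.3426] turn z -0.0
```

View pics/w1.png

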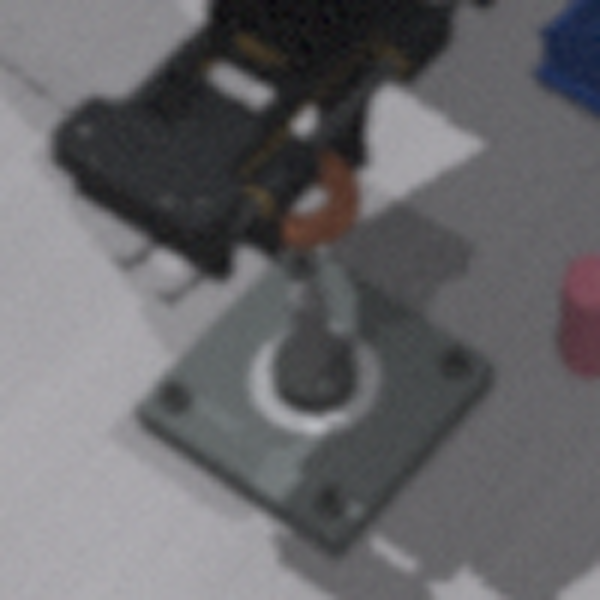

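```bash
python3 -m pendant '[[-0.01,0,0.2,0,0,0,1],[-0.01,0,0.3,0,0,0,1],[-0.01,0,0.35,0,0,0,1],[-0.01,0,0.37,0,0,0,1],[-0.01,0,0.37,0,0,0,1]]'
python3 -m pendant '[[0,0,0.02,0,0,0,1],[0,0,0.04,0,0,0,1],[0,0,0.05,0,0,0,1],[0,0,0.05,0,0,0,1]]'; python3 d.py .439 -.013 .112 0
```

```text
time_s: 11.8
position: [0.4383, -0.0136, 0.1611]
tcp_rot: [[1.0, -0.0, 0.0], [-0.0, -1.0, -0.0], [0.0, 0.0, -1.0]]
force: [-0.7, -0.5, -0.5]
opening: 0.526
grasp_force: 30.1
time_s: 12.2
position: [0.4375, -0.0135, 0.1513]
tcp_rot: [[1.0, -0.0, 0.0], [-0.0, -1.0, -0.0], [0.0, 0.0, -1.0]]
force: [-0.2, 0.9, -0.1]
opening: 0.526
grasp_force: 30.1
t 12.2 pos [ 0.4375 -0.0135  0.1513] yaw -0.0 tilt [ 0. -0.] open mm 45.8 gf 30.1 F [-0.2  0.9 -0.1]
shift [ 0.0077 -0.0024  0.1963] turn z -0.0001
```

```bash
python3 -m pendant '[[0,0,0.1,0,0,0,1],[0,0,0.17,0,0,0,1],[0,0,0.19,0,0,0,1],[0,0,0.19,0,0,0,1],[0,0,0.2,0,0,0,1],[0,0,0.2,0,0,0,1]]'
python3 -m pendant '[[0,0,0,0,0,0,0.2],[0,0,0,0,0,0,-0.3],[0,0,0,0,0,0,-0.4],[0,0,0,0,0,0,-0.4]]'
python3 -m pendant '[[0,0,-0.1,0,0,0,-0.4],[0,0,-0.3,0,0,0,-0.4],[0,0,-0.6,0,0,0,-0.7],[0.2,0.1,-0.6,0,0,0,-1],[0.5,0.2,-0.6,0,0,0,-1],[0.7,0.22,-0.6,0,0,0,-1],[0.95,0.22,-0.6,0,0,0,-1],[0.95,0.22,-0.6,0,0,0,-1]]'
python3 - <<'E'
from h import *; from d import d
ims={c:capture(c)[0] for c in("top","scene")}
for n,P in {"C16":(.630,-.0573,.004)}.items():
    for c in ims: print(n,c,blob(c,ims[c],P,17,.004,"d"))
d(.63,-.0573,.0725,0)
u,v=pix("scene",(.439,-.013,.05)); s=ims["scene"][int(v)-35:int(v)+35,int(u)-35:int(u)+35]; save(s,"w2",6)
E
```

```text
time_s: 12.8
position: [0.4377, -0.0136, 0.1116]
tcp_rot: [[1.0, -0.0, 0.001], [-0.0, -1.0, -0.0], [0.001, 0.0, -1.0]]
force: [0.3, 1.1, -1.0]
opening: 0.524
grasp_force: 30.1
time_s: 13.2
position: [0.4376, -0.0135, 0.1115]
tcp_rot: [[1.0, -0.0, 0.0], [-0.0, -1.0, -0.0], [0.0, 0.0, -1.0]]
force: [0.7, -0.4, 0.2]
opening: 0.671
grasp_force: 0.0
time_s: 14.0
position: [0.6337, -0.0587, 0.2317]
tcp_rot: [[1.0, -0.0, 0.009], [-0.0, -1.0, -0.002], [0.009, 0.002, -1.0]]
force: [0.3, -0.0, 0.4]
opening: 0.994
grasp_force: 0.0
C16 top (array([ 0.61455326, -0.04133866,  0.004     ]), np.float64(158.87904965676125))
C16 scene (array([ 0.62111179, -0.04544428,  0.004     ]), np.float64(138.9819094790187))
t 14.1 pos [ 0.6279 -0.0575  0.2305] yaw 0.0 tilt [-0.001  0.   ] open mm 86.9 gf 0.0 F [-1.4  0.1 -0.4]
shift [ 1.13e-02 -6.00e-04  7.90e-01] turn z 0.0001
```

View pics/w2.png

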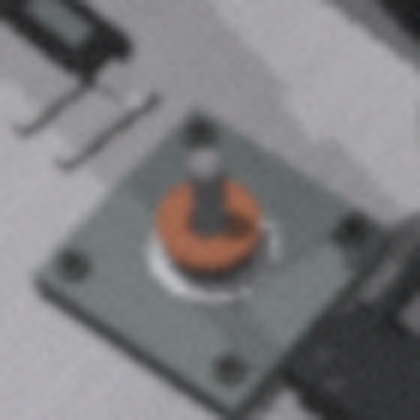

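The washer lies flat on the shoulder. Next is sprocket16.

```bash
python3 -m pendant '[[0.01,0,0.25,0,0,0,-1],[0.01,0,0.5,0,0,0,-1],[0.01,0,0.7,0,0,0,-1],[0.01,0,0.785,0,0,0,-1],[0.01,0,0.785,0,0,0,-1],[0.01,0,0.785,0,0,0,-1]]' >/dev/null
python3 -m pendant '[[0,0,0,0,0,0,1],[0,0,0,0,0,0,1],[0,0,0,0,0,0,1],[0,0,0,0,0,0,1],[0,0,0,0,0,0,1],[0,0,0,0,0,0,1]]'
python3 d.py .438 -.0135 .235 0
```

```text
time_s: 15.3
position: [0.6297, -0.0575, 0.0751]
tcp_rot: [[1.0, -0.0, 0.001], [-0.0, -1.0, -0.0], [0.001, 0.0, -1.0]]
force: [-1.2, -0.4, 5.3]
opening: 0.755
grasp_force: 30.0
t 15.3 pos [ 0.6297 -0.0575  0.0751] yaw -0.0 tilt [ 0.001 -0.   ] open mm 65.7 gf 30.0 F [-1.2 -0.4  5.3]
shift [-0.9581 -0.2197 -0.8005] turn z -0.0001
```

```bash
python3 -m pendant '[[0,0,-0.2,0,0,0,1],[0,0,-0.45,0,0,0,1],[-0.2,-0.1,-0.7,0,0,0,1],[-0.45,-0.15,-0.8,0,0,0,1],[-0.7,-0.2,-0.8,0,0,0,1],[-0.958,-0.22,-0.8,0,0,0,1],[-0.958,-0.22,-0.8,0,0,0,1],[-0.958,-0.22,-0.8,0,0,0,1]]' >/dev/null
python3 - <<'E'
from h import *; from d import d
ims={c:capture(c)[0] for c in("top","scene")}
d(.438,-.0135,.167,0)
u,v=pix("scene",(.439,-.013,.13)); s=ims["scene"][int(v)-40:int(v)+60,int(u)-50:int(u)+50]; save(s,"c1",5)
for n,P in {"B14":(.6263,.1316,.004)}.items():
    for c in ims: print(n,c,blob(c,ims[c],P,16,.004,"d"))
E
```

```text
t 16.2 pos [ 0.4385 -0.0137  0.2344] yaw -0.0 tilt [ 0.002 -0.001] open mm 65.7 gf 30.0 F [ 1.  -0.3 -1.9]
shift [-0.0029 -0.0013  0.337 ] turn z -0.0001
B14 top (array([0.62659022, 0.13353516, 0.004     ]), np.float64(58.95700758292777))
B14 scene (array([0.62605747, 0.12966465, 0.004     ]), np.float64(61.008595444209064))
```

View pics/c1.png

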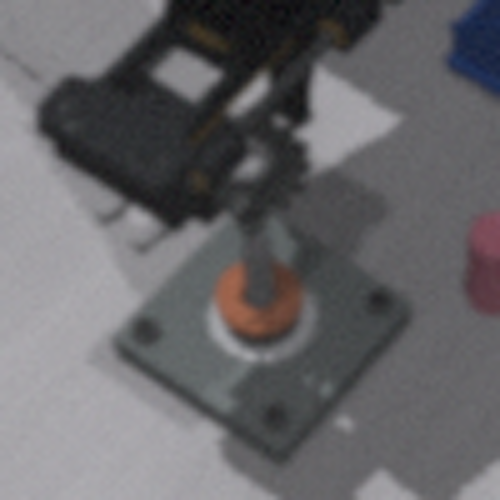

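The sprocket is held flat above the shaft. Lowering it.

```bash
python3 -m pendant '[[-0.002,0,0.2,0,0,0,1],[-0.002,0,0.3,0,0,0,1],[-0.002,0,0.35,0,0,0,1],[-0.002,0,0.37,0,0,0,1],[-0.002,0,0.39,0,0,0,1],[-0.002,0,0.41,0,0,0,1],[-0.002,0,0.41,0,0,0,1]]'
python3 -m pendant '[[0,0,0.05,0,0,0,1],[0,0,0.1,0,0,0,1],[0,0,0.13,0,0,0,1],[0,0,0.145,0,0,0,1],[0,0,0.145,0,0,0,1]]'; python3 d.py .438 -.0135 .1205 0
```

```text
time_s: 16.9
position: [0.438, -0.0136, 0.1524]
tcp_rot: [[1.0, -0.0, 0.001], [-0.0, -1.0, -0.0], [0.001, 0.0, -1.0]]
force: [0.1, 0.1, -1.7]
opening: 0.753
grasp_force: 30.0
time_s: 17.4
position: [0.4378, -0.0135, 0.1231]
tcp_rot: [[1.0, -0.0, 0.001], [-0.0, -1.0, 0.0], [0.001, -0.0, -1.0]]
force: [1.5, 0.4, -1.3]
opening: 0.754
grasp_force: 30.0
t 17.4 pos [ 0.4378 -0.0135  0.1231] yaw -0.0 tilt [0.001 0.   ] open mm 65.6 gf 30.0 F [ 1.5  0.4 -1.3]
shift [0.0009 0.0001 0.013 ] turn z -0.0001
```

```bash
python3 -m pendant '[[0,0,0.006,0,0,0,1],[0,0,0.012,0,0,0,1],[0,0,0.012,0,0,0,1],[0,0,0.012,0,0,0,-0.75],[0,0,0.012,0,0,0,-0.75],[0,0,0.012,0,0,0,-0.75],[0,0,0.012,0,0,0,-0.75]]'
python3 -m pendant '[[0,0,-0.1,0,0,0,-0.75],[0,0,-0.3,0,0,0,-0.75],[0,0,-0.58,0,0,0,-1],[0.25,-0.1,-0.58,0,0,0,-1],[0.4,-0.3,-0.58,0,0,0,-1],[0.6,-0.5,-0.58,0,0,0,-1],[0.8,-0.65,-0.58,0,0,0,-1],[0.942,-0.725,-0.58,0,0,0,-1]]'
python3 -m pendant '[[0,0,0,0,0,0,-1],[0,0,0,0,0,0,-1]]' >/dev/null
python3 - <<'E'
from h import *; from d import d
ims={c:capture(c)[0] for c in("top","scene")}
d(.6263,.1316,.0735,0)
u,v=pix("scene",(.439,-.013,.05)); s=ims["scene"][int(v)-35:int(v)+35,int(u)-35:int(u)+35]; save(s,"c2",6)
for n,P in {"A10":(.6584,.2217,.004),"D12":(.6968,-.1405,.004),"collar":(.6375,-.2342,.005)}.items():
    for c in ims: print(n,c,blob(c,ims[c],P,15,.004,"d"))
E
```

```text
time_s: 18.1
position: [0.4373, -0.0135, 0.1206]
tcp_rot: [[1.0, -0.0, -0.001], [-0.0, -1.0, 0.0], [-0.001, -0.0, -1.0]]
force: [-0.0, -0.1, -0.3]
opening: 0.869
grasp_force: 0.0
time_s: 18.9
position: [0.6268, 0.1339, 0.2364]
tcp_rot: [[1.0, 0.002, -0.001], [0.002, -1.0, 0.0], [-0.001, -0.0, -1.0]]
force: [0.8, -0.7, -0.3]
opening: 1.001
grasp_force: 0.0
t 19.2 pos [0.6243 0.1309 0.2359] yaw -0.0 tilt [-0.003 -0.   ] open mm 87.1 gf 0.0 F [ 0.3 -0.  -0. ]
shift [ 0.0128 -0.0037  0.812 ] turn z -0.0002
A10 top (array([0.67839785, 0.23182221, 0.004     ]), np.float64(119.21460185064188))
A10 scene (array([0.662262  , 0.20404243, 0.004     ]), np.float64(157.6521567087547))
D12 top (array([ 0.69699282, -0.13833385,  0.004     ]), np.float64(51.65998040647437))
D12 scene (array([ 0.69668929, -0.14254801,  0.004     ]), np.float64(52.655330635388694))
collar top (array([ 0.63806867, -0.23255311,  0.004     ]), np.float64(38.99180767302522))
collar scene (array([ 0.63689131, -0.23568693,  0.004     ]), np.float64(40.27878778891411))
```

View pics/c2.png

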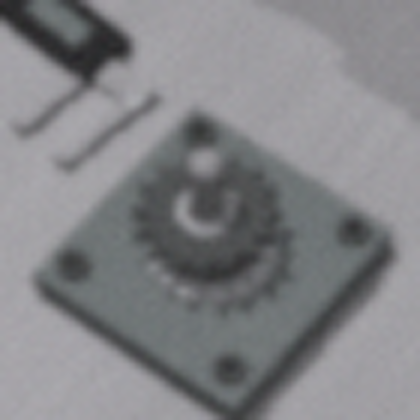

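Sprocket16 is seated flat. Next is sprocket14.

```bash
python3 -m pendant '[[0.008,-0.004,0.25,0,0,0,-1],[0.008,-0.004,0.5,0,0,0,-1],[0.008,-0.004,0.7,0,0,0,-1],[0.008,-0.004,0.81,0,0,0,-1],[0.008,-0.004,0.81,0,0,0,-1],[0.008,-0.004,0.81,0,0,0,-1]]' >/dev/null
python3 -m pendant '[[0,0,0,0,0,0,1],[0,0,0,0,0,0,1],[0,0,0,0,0,0,1],[0,0,0,0,0,0,1],[0,0,0,0,0,0,1],[0,0,0,0,0,0,1],[0,0,0,0,0,0,1]]'
python3 d.py .438 -.0135 .235 0
```

```text
time_s: 20.5
position: [0.6276, 0.1323, 0.0753]
tcp_rot: [[1.0, 0.0, 0.0], [0.0, -1.0, -0.0], [0.0, 0.0, -1.0]]
force: [-0.3, 0.3, 3.1]
opening: 0.654
grasp_force: 30.0
t 20.5 pos [0.6276 0.1323 0.0753] yaw 0.0 tilt [ 0. -0.] open mm 56.9 gf 30.0 F [-0.3  0.3  3.1]
shift [-0.9479  0.7292 -0.7989] turn z 0.0
```

```bash
python3 -m pendant '[[0,0,-0.2,0,0,0,1],[0,0,-0.45,0,0,0,1],[-0.2,0.2,-0.65,0,0,0,1],[-0.4,0.35,-0.8,0,0,0,1],[-0.6,0.5,-0.8,0,0,0,1],[-0.8,0.65,-0.8,0,0,0,1],[-0.945,0.729,-0.8,0,0,0,1],[-0.945,0.729,-0.8,0,0,0,1]]' >/dev/null
python3 -m pendant '[[0,0,0,0,0,0,1],[0,0,0,0,0,0,1]]' >/dev/null
python3 - <<'E'
from h import *; from d import d
ims={c:capture(c)[0] for c in("top","scene")}
d(.438,-.0135,.152,0)
for n,P in {"A10":(.6584,.2217,.004),"B14":(.6263,.1316,.004)}.items():
    for c in ims: print(n,c,blob(c,ims[c],P,15,.004,"d"))
u,v=pix("scene",(.439,-.013,.16)); s=ims["scene"][int(v)-30:int(v)+30,int(u)-30:int(u)+30]; print(s.mean())
save(s,"b1",6)
E
```

```text
t 21.6 pos [ 0.4401 -0.0133  0.2349] yaw 0.0 tilt [ 0.002 -0.   ] open mm 56.9 gf 30.1 F [ 0.2  0.6 -1.9]
shift [-0.0111  0.0009  0.4143] turn z 0.0002
A10 top (array([0.65873681, 0.2235557 , 0.004     ]), np.float64(45.86688727064288))
A10 scene (array([0.65805123, 0.2196707 , 0.004     ]), np.float64(47.00746550407042))
B14 top (array([0.61921994, 0.13141437, 0.004     ]), np.float64(112.39731968426236))
B14 scene (array([0.6163173 , 0.13063825, 0.004     ]), np.float64(96.61191149514848))
78.74592592592593
```

```bash
python3 -m pendant '[[-0.01,0,0.2,0,0,0,1],[-0.01,0,0.3,0,0,0,1],[-0.01,0,0.34,0,0,0,1],[-0.01,0,0.37,0,0,0,1],[-0.01,0,0.39,0,0,0,1],[-0.01,0,0.41,0,0,0,1],[-0.01,0,0.41,0,0,0,1]]'
python3 -m pendant '[[0,0,0.05,0,0,0,1],[0,0,0.09,0,0,0,1],[0,0,0.105,0,0,0,1],[0,0,0.105,0,0,0,1]]'; python3 d.py .438 -.0135 .1295 0
```

```text
time_s: 22.3
position: [0.4392, -0.0137, 0.1531]
tcp_rot: [[1.0, -0.001, 0.006], [-0.001, -1.0, -0.001], [0.006, 0.001, -1.0]]
force: [5.6, 2.1, -5.5]
opening: 0.651
grasp_force: 29.8
time_s: 22.7
position: [0.4392, -0.0137, 0.1323]
tcp_rot: [[1.0, -0.001, 0.006], [-0.001, -1.0, -0.001], [0.006, 0.001, -1.0]]
force: [5.8, 3.3, -2.2]
opening: 0.655
grasp_force: 29.8
t 22.7 pos [ 0.4392 -0.0137  0.1323] yaw -0.0 tilt [ 0.006 -0.001] open mm 57.0 gf 29.8 F [ 5.8  3.3 -2.2]
shift [-0.0063 -0.0011  0.014 ] turn z -0.0002
```

```bash
python3 -m pendant '[[0.007,-0.002,0.006,0,0,0,1],[0.007,-0.002,0.012,0,0,0,1],[0.007,-0.002,0.012,0,0,0,1]]'
python3 -m pendant '[[0,0,0,0,0,0,-0.55],[0,0,0,0,0,0,-0.55],[0,0,0,0,0,0,-0.55],[0,0,0,0,0,0,-0.55]]'
python3 -m pendant '[[0,0,-0.1,0,0,0,-0.55],[0,0,-0.3,0,0,0,-0.55],[0,0,-0.53,0,0,0,-1],[0.25,0.15,-0.53,0,0,0,-1],[0.5,0.25,-0.53,0,0,0,-1],[0.7,0.4,-0.53,0,0,0,-1],[0.9,0.55,-0.53,0,0,0,-1],[1,0.63,-0.53,0,0,0,-1]]'
python3 -m pendant '[[0.29,0,0,0,0,0,-1],[0.29,0,0,0,0,0,-1],[0.29,0,0,0,0,0,-1],[0.29,0,0,0,0,0,-1]]' >/dev/null
python3 - <<'E'
from h import *; from d import d
ims={c:capture(c)[0] for c in("top","scene")}
d(.6968,-.1405,.0735,0)
u,v=pix("scene",(.439,-.013,.05)); s=ims["scene"][int(v)-35:int(v)+35,int(u)-35:int(u)+35]
t=ims["top"];u,v=pix("top",(.439,-.013,.05)); t=t[int(v)-35:int(v)+35,int(u)-35:int(u)+35]
save(np.hstack([s,t]),"b2",5)
E
```

```text
time_s: 23.0
position: [0.4395, -0.0134, 0.1305]
tcp_rot: [[1.0, -0.0, 0.004], [-0.0, -1.0, -0.001], [0.004, 0.001, -1.0]]
force: [4.1, 1.2, 6.7]
opening: 0.653
grasp_force: 29.9
time_s: 23.4
position: [0.4369, -0.0129, 0.1292]
tcp_rot: [[1.0, -0.0, -0.002], [-0.0, -1.0, 0.001], [-0.002, -0.001, -1.0]]
force: [-0.7, 0.9, -0.0]
opening: 0.767
grasp_force: 0.0
time_s: 24.2
position: [0.6397, -0.1409, 0.2351]
tcp_rot: [[1.0, -0.001, 0.0], [-0.001, -1.0, -0.0], [0.0, 0.0, -1.0]]
force: [0.7, -0.5, 0.4]
opening: 0.997
grasp_force: 0.0
t 24.7 pos [ 0.6941 -0.1385  0.2351] yaw 0.0 tilt [-0.003  0.001] open mm 87.1 gf 0.0 F [-0.1  0.1  0.5]
shift [0.0157 0.0105 0.808 ] turn z 0.0
```

View pics/b2.png

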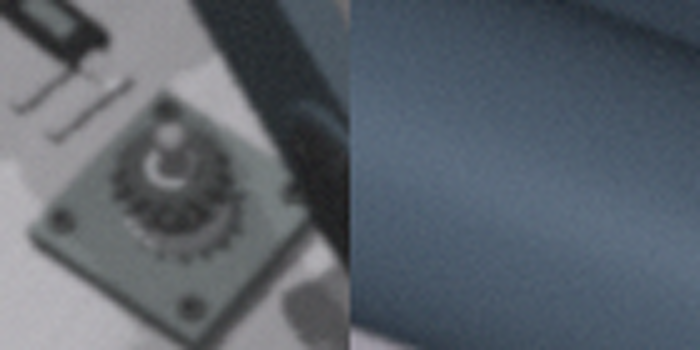

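Sprocket14 is seated. Next is sprocket12.

```bash
python3 -m pendant '[[0.006,0.01,0.25,0,0,0,-1],[0.006,0.01,0.5,0,0,0,-1],[0.006,0.01,0.7,0,0,0,-1],[0.006,0.01,0.808,0,0,0,-1],[0.006,0.01,0.808,0,0,0,-1],[0.006,0.01,0.808,0,0,0,-1]]'
python3 -m pendant '[[0,0,0,0,0,0,1],[0,0,0,0,0,0,1],[0,0,0,0,0,0,1],[0,0,0,0,0,0,1],[0,0,0,0,0,0,1],[0,0,0,0,0,0,1],[0,0,0,0,0,0,1],[0,0,0,0,0,0,1]]'
python3 d.py .438 -.0135 .235 0
```

```text
time_s: 25.3
position: [0.6961, -0.1409, 0.0741]
tcp_rot: [[1.0, -0.0, -0.001], [-0.0, -1.0, 0.0], [-0.001, -0.0, -1.0]]
force: [0.2, -0.5, 1.0]
opening: 0.998
grasp_force: 0.0
time_s: 26.1
position: [0.6971, -0.1411, 0.074]
tcp_rot: [[1.0, -0.0, -0.0], [-0.0, -1.0, 0.0], [-0.0, -0.0, -1.0]]
force: [-0.9, -0.6, 2.5]
opening: 0.572
grasp_force: 30.0
t 26.1 pos [ 0.6971 -0.1411  0.074 ] yaw -0.0 tilt [-0.  0.] open mm 49.8 gf 30.0 F [-0.9 -0.6  2.5]
shift [-1.2955 -0.6376 -0.805 ] turn z -0.0001
```

```bash
python3 -m pendant '[[0,0,-0.2,0,0,0,1],[0,0,-0.45,0,0,0,1],[-0.2,-0.2,-0.65,0,0,0,1],[-0.4,-0.35,-0.8,0,0,0,1],[-0.6,-0.5,-0.8,0,0,0,1],[-0.8,-0.6,-0.8,0,0,0,1],[-1,-0.638,-0.8,0,0,0,1],[-1,-0.638,-0.8,0,0,0,1]]' >/dev/null
python3 -m pendant '[[-0.2,0,0,0,0,0,1],[-0.295,0,0,0,0,0,1],[-0.295,0,0,0,0,0,1],[-0.295,0,0,0,0,0,1],[-0.295,0,0,0,0,0,1]]' >/dev/null
python3 d.py .438 -.0135 .152 0
python3 -m pendant '[[0,0,0.2,0,0,0,1],[0,0,0.3,0,0,0,1],[0,0,0.33,0,0,0,1],[0,0,0.35,0,0,0,1],[0,0,0.37,0,0,0,1],[0,0,0.39,0,0,0,1],[0,0,0.39,0,0,0,1]]'
python3 d.py .438 -.0135 .137 0
```

```text
t 27.4 pos [ 0.4401 -0.0141  0.2341] yaw -0.0 tilt [ 0.003 -0.001] open mm 49.8 gf 30.0 F [ 0.4 -0.5 -1.2]
shift [-0.0117 -0.0034  0.4106] turn z -0.0002
time_s: 28.1
position: [0.4384, -0.0136, 0.156]
tcp_rot: [[1.0, -0.0, 0.001], [-0.0, -1.0, -0.0], [0.001, 0.0, -1.0]]
force: [0.2, -0.6, -1.8]
opening: 0.576
grasp_force: 30.0
t 28.1 pos [ 0.4384 -0.0136  0.156 ] yaw -0.0 tilt [ 0.001 -0.   ] open mm 50.2 gf 30.0 F [ 0.2 -0.6 -1.8]
shift [-0.0021 -0.0004  0.095 ] turn z -0.0001
```

```bash
python3 -m pendant '[[0,0,0.05,0,0,0,1],[0,0,0.085,0,0,0,1],[0,0,0.098,0,0,0,1],[0,0,0.098,0,0,0,1],[0,0,0.098,0,0,0,1]]'
python3 -m pendant '[[0,0,0,0,0,0,-0.38],[0,0,0,0,0,0,-0.38],[0,0,0,0,0,0,-0.38],[0,0,0,0,0,0,-0.38]]'
python3 -m pendant '[[0,0,-0.1,0,0,0,-0.38],[0,0,-0.3,0,0,0,-0.38],[0,0,-0.5,0,0,0,-1],[0.25,-0.25,-0.5,0,0,0,-1],[0.45,-0.45,-0.5,0,0,0,-1],[0.65,-0.65,-0.5,0,0,0,-1],[0.85,-0.85,-0.5,0,0,0,-1],[0.95,-0.95,-0.5,0,0,0,-1]]'
python3 - <<'E'
from h import *; from d import d
ims={c:capture(c)[0] for c in("top","scene")}
d(.6584,.2217,.0735,0)
u,v=pix("scene",(.439,-.013,.05)); s=ims["scene"][int(v)-35:int(v)+35,int(u)-35:int(u)+35]
t=ims["top"];u,v=pix("top",(.439,-.013,.05)); t=t[int(v)-35:int(v)+35,int(u)-35:int(u)+35]
save(np.hstack([s,t]),"d2",5)
E
```

```text
time_s: 28.6
position: [0.4384, -0.0135, 0.1373]
tcp_rot: [[1.0, 0.001, 0.002], [0.001, -1.0, -0.001], [0.002, 0.001, -1.0]]
force: [-1.3, 0.1, 14.5]
opening: 0.575
grasp_force: 30.0
time_s: 29.0
position: [0.438, -0.0135, 0.1359]
tcp_rot: [[1.0, -0.0, -0.001], [-0.0, -1.0, 0.0], [-0.001, -0.0, -1.0]]
force: [0.4, -0.8, 0.5]
opening: 0.691
grasp_force: 0.0
time_s: 29.8
position: [0.6158, 0.1649, 0.2358]
tcp_rot: [[1.0, 0.0, -0.001], [0.0, -1.0, -0.0], [-0.001, 0.0, -1.0]]
force: [0.6, -1.1, -0.1]
opening: 0.988
grasp_force: 0.0
t 29.9 pos [0.6191 0.1674 0.2359] yaw 0.2 tilt [0.006 0.002] open mm 86.9 gf 0.0 F [-0.7 -0.7 -0.3]
shift [ 0.1925 -0.2688  0.8135] turn z 0.0012
```

View pics/d2.png

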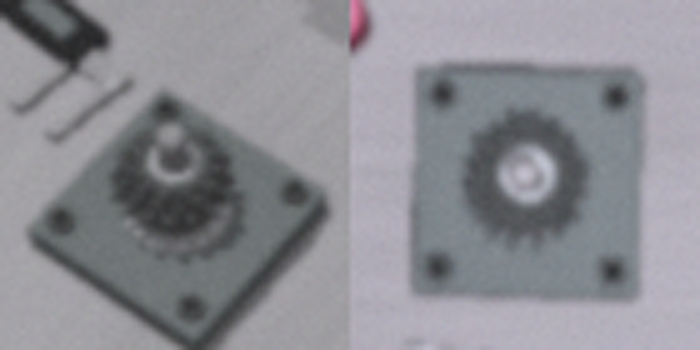

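Sprocket12 is seated with the stack concentric. Next is sprocket10.

```bash
python3 -m pendant '[[0.152,-0.226,0.15,0,0,0,-1],[0.152,-0.226,0.4,0,0,0,-1],[0.152,-0.226,0.65,0,0,0,-1],[0.152,-0.226,0.75,0,0,0,-1],[0.152,-0.226,0.75,0,0,0,-1],[0.152,-0.226,0.75,0,0,0,-1],[0.152,-0.226,0.75,0,0,0,-1]]' >/dev/null
python3 d.py .6584 .2217 .0735 0
```

```text
t 30.6 pos [0.6467 0.2083 0.0885] yaw -0.0 tilt [0.004 0.001] open mm 86.7 gf 0.0 F [ 1.3 -0.3  1. ]
shift [ 0.058  -0.0669  0.0752] turn z -0.0002
```

```bash
python3 -m pendant '[[0.057,-0.067,0,0,0,0,-1],[0.057,-0.067,0.02,0,0,0,-1],[0.057,-0.067,0.068,0,0,0,-1],[0.057,-0.067,0.07,0,0,0,-1],[0.057,-0.067,0.07,0,0,0,-1]]' 
python3 -m pendant '[[0,0,0,0,0,0,1],[0,0,0,0,0,0,1],[0,0,0,0,0,0,1],[0,0,0,0,0,0,1],[0,0,0,0,0,0,1],[0,0,0,0,0,0,1],[0,0,0,0,0,0,1],[0,0,0,0,0,0,1]]'
python3 d.py .438 -.0135 .235 0
```

```text
time_s: 31.1
position: [0.6559, 0.2213, 0.0718]
tcp_rot: [[1.0, -0.0, -0.002], [-0.0, -1.0, -0.0], [-0.002, 0.0, -1.0]]
force: [-0.7, -0.3, 0.0]
opening: 1.001
grasp_force: 0.0
time_s: 31.9
position: [0.6567, 0.2219, 0.0723]
tcp_rot: [[1.0, -0.0, 0.0], [-0.0, -1.0, 0.0], [0.0, -0.0, -1.0]]
force: [0.0, -1.4, -0.1]
opening: 0.478
grasp_force: 30.0
t 31.9 pos [0.6567 0.2219 0.0723] yaw -0.0 tilt [0. 0.] open mm 41.6 gf 30.0 F [ 0.  -1.4 -0.1]
shift [-1.0933  1.1771 -0.8137] turn z -0.0001
```

```bash
python3 -m pendant '[[0,0,-0.2,0,0,0,1],[0,0,-0.45,0,0,0,1],[-0.2,0.2,-0.65,0,0,0,1],[-0.35,0.4,-0.81,0,0,0,1],[-0.5,0.6,-0.81,0,0,0,1],[-0.7,0.75,-0.81,0,0,0,1],[-0.85,0.9,-0.81,0,0,0,1],[-0.85,0.9,-0.81,0,0,0,1]]' >/dev/null
python3 -m pendant '[[-0.1,0.15,0,0,0,0,1],[-0.25,0.277,0,0,0,0,1],[-0.25,0.277,0,0,0,0,1],[-0.25,0.277,0,0,0,0,1],[-0.25,0.277,0,0,0,0,1]]' >/dev/null
python3 d.py .4365 -.0135 .155 0
python3 -m pendant '[[0,0,0.2,0,0,0,1],[0,0,0.3,0,0,0,1],[0,0,0.33,0,0,0,1],[0,0,0.35,0,0,0,1],[0,0,0.37,0,0,0,1],[0,0,0.38,0,0,0,1],[0,0,0.38,0,0,0,1]]'
python3 d.py .4365 -.0135 .1435 0
```

```text
t 33.2 pos [ 0.4378 -0.0134  0.2345] yaw 0.0 tilt [ 0.002 -0.   ] open mm 41.8 gf 30.0 F [-0.4 -0.3 -0.6]
shift [-0.0072  0.0004  0.3977] turn z 0.0
time_s: 33.9
position: [0.437, -0.0135, 0.1586]
tcp_rot: [[1.0, -0.0, 0.001], [-0.0, -1.0, -0.0], [0.001, 0.0, -1.0]]
force: [0.2, 0.4, -1.1]
opening: 0.477
grasp_force: 30.0
t 33.9 pos [ 0.437  -0.0135  0.1586] yaw -0.0 tilt [ 0.001 -0.   ] open mm 41.5 gf 30.0 F [ 0.2  0.4 -1.1]
shift [-0.0027 -0.0002  0.0756] turn z -0.0
```

```bash
python3 -m pendant '[[0,0,0.05,0,0,0,1],[0,0,0.07,0,0,0,1],[0,0,0.078,0,0,0,1],[0,0,0.078,0,0,0,1],[0,0,0.078,0,0,0,1]]'
python3 -m pendant '[[0,0,0,0,0,0,-0.2],[0,0,0,0,0,0,-0.2],[0,0,0,0,0,0,-0.2],[0,0,0,0,0,0,-0.2]]'
python3 -m pendant '[[0,0,-0.1,0,0,0,-0.2],[0,0,-0.3,0,0,0,-0.2],[0,0,-0.46,0,0,0,-1],[0.2,0.2,-0.46,0,0,0,-1],[0.4,0.4,-0.46,0,0,0,-1],[0.6,0.6,-0.46,0,0,0,-1],[0.75,0.75,-0.46,0,0,0,-1],[0.75,0.75,-0.46,0,0,0,-1]]'
python3 - <<'E'
from h import *; from d import d
ims={c:capture(c)[0] for c in("top","scene")}
d(.6375,-.2342,.115,0)
u,v=pix("scene",(.439,-.013,.05)); s=ims["scene"][int(v)-35:int(v)+35,int(u)-35:int(u)+35]
t=ims["top"];u,v=pix("top",(.6375,-.2342,.05)); t=t[int(v)-35:int(v)+35,int(u)-35:int(u)+35]
save(np.hstack([s,t]),"a2",5)
for c in ims: print(c,blob(c,ims[c],(.6375,-.2342,.005),13,.005,"d"), look_for("collar",c)[:1])
E
```

```text
time_s: 34.4
position: [0.4366, -0.0136, 0.1438]
tcp_rot: [[1.0, 0.0, 0.001], [0.0, -1.0, -0.0], [0.001, 0.0, -1.0]]
force: [-2.5, 0.0, 15.8]
opening: 0.475
grasp_force: 30.0
time_s: 34.8
position: [0.4365, -0.0135, 0.1423]
tcp_rot: [[1.0, -0.0, -0.001], [-0.0, -1.0, 0.0], [-0.001, -0.0, -1.0]]
force: [-0.3, -0.0, -0.0]
opening: 0.597
grasp_force: 0.0
time_s: 35.6
position: [0.5906, -0.1681, 0.2346]
tcp_rot: [[1.0, -0.003, 0.005], [-0.003, -1.0, -0.003], [0.005, 0.003, -1.0]]
force: [0.0, 0.7, -0.5]
opening: 0.981
grasp_force: 0.0
t 35.7 pos [ 0.5875 -0.1652  0.2338] yaw -0.1 tilt [ 0. -0.] open mm 86.6 gf 0.0 F [-0.4  0.5 -0.2]
shift [0.2505 0.3445 0.5941] turn z -0.0007
top (array([ 0.63864622, -0.23267049,  0.005     ]), np.float64(99.072864126629)) [{'extent': [300.7, 207.2, 323.0, 224.2], 'conf': 0.47}]
scene (array([ 0.64241637, -0.2267543 ,  0.005     ]), np.float64(79.79146992514681)) [{'extent': [301.3, 301.7, 315.8, 320.2], 'conf': 0.49}]
```

View pics/a2.png

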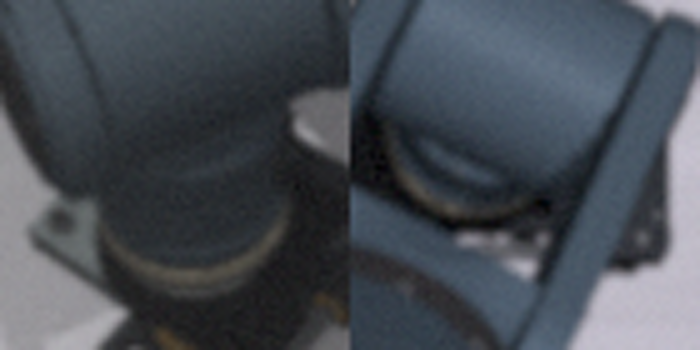

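The arm hides both areas in this view, but the network still finds the collar in the scene view at about its old place (308,311). The 15.8 N seating force at TCP z 0.1438 fits sprocket10 being down on the stack. Next is the collar.

```bash
python3 -m pendant '[[0.25,0.345,0.3,0,0,0,-1],[0.25,0.345,0.5,0,0,0,-1],[0.25,0.345,0.59,0,0,0,-1],[0.25,0.345,0.59,0,0,0,-1],[0.25,0.345,0.59,0,0,0,-1],[0.25,0.345,0.59,0,0,0,-1]]' >/dev/null
python3 d.py .6375 -.2342 .0735 0
```

```text
t 36.4 pos [ 0.6369 -0.2314  0.1197] yaw 0.1 tilt [ 0.003 -0.001] open mm 86.7 gf 0.0 F [ 0.9 -0.6  0.4]
shift [0.0021 0.0136 0.231 ] turn z 0.0004
```

```bash
python3 -m pendant '[[0.004,0.013,0.15,0,0,0,-1],[0.004,0.013,0.22,0,0,0,-1],[0.004,0.013,0.225,0,0,0,-1],[0.004,0.013,0.225,0,0,0,-1]]'
python3 -m pendant '[[0,0,0,0,0,0,1],[0,0,0,0,0,0,1],[0,0,0,0,0,0,1],[0,0,0,0,0,0,1],[0,0,0,0,0,0,1],[0,0,0,0,0,0,1],[0,0,0,0,0,0,1],[0,0,0,0,0,0,1]]'
python3 -m pendant '[[0,0,0,0,0,0,1]]' >/dev/null
python3 d.py .438 -.0135 .235 0
```

```text
time_s: 36.8
position: [0.6377, -0.2348, 0.0733]
tcp_rot: [[1.0, 0.0, 0.001], [0.0, -1.0, -0.001], [0.001, 0.001, -1.0]]
force: [0.1, 0.7, 1.0]
opening: 1.004
grasp_force: 0.0
time_s: 37.6
position: [0.6374, -0.2351, 0.0715]
tcp_rot: [[1.0, -0.0, -0.0], [-0.0, -1.0, 0.0], [-0.0, -0.0, -1.0]]
force: [0.3, 0.4, -1.0]
opening: 0.417
grasp_force: 30.0
t 37.7 pos [ 0.6374 -0.2351  0.0715] yaw -0.0 tilt [-0.  0.] open mm 36.0 gf 30.0 F [0.1 0.3 0.3]
shift [-0.9972 -1.108  -0.817 ] turn z -0.0
```

```bash
python3 -m pendant '[[0,0,-0.2,0,0,0,1],[0,0,-0.45,0,0,0,1],[-0.2,-0.2,-0.65,0,0,0,1],[-0.35,-0.4,-0.81,0,0,0,1],[-0.5,-0.6,-0.81,0,0,0,1],[-0.7,-0.75,-0.81,0,0,0,1],[-0.85,-0.9,-0.81,0,0,0,1],[-0.85,-0.9,-0.81,0,0,0,1]]' >/dev/null
python3 -m pendant '[[-0.1,-0.15,0,0,0,0,1],[-0.147,-0.208,0,0,0,0,1],[-0.147,-0.208,0,0,0,0,1],[-0.147,-0.208,0,0,0,0,1],[-0.147,-0.208,0,0,0,0,1]]' >/dev/null
python3 d.py .438 -.0135 .160 0
python3 -m pendant '[[0,0,0.2,0,0,0,1],[0,0,0.3,0,0,0,1],[0,0,0.33,0,0,0,1],[0,0,0.35,0,0,0,1],[0,0,0.36,0,0,0,1],[0,0,0.37,0,0,0,1],[0,0,0.37,0,0,0,1]]'
python3 d.py .438 -.0135 .1515 0
```

```text
t 39.0 pos [ 0.4398 -0.0147  0.2338] yaw -0.1 tilt [ 0.002 -0.001] open mm 35.7 gf 30.0 F [ 0.7 -0.8 -0.8]
shift [-0.0098 -0.0064  0.369 ] turn z -0.0003
time_s: 39.7
position: [0.4384, -0.0137, 0.1601]
tcp_rot: [[1.0, -0.0, 0.001], [-0.0, -1.0, -0.0], [0.001, 0.0, -1.0]]
force: [-1.0, -0.0, 0.3]
opening: 0.411
grasp_force: 30.0
t 39.7 pos [ 0.4384 -0.0137  0.1601] yaw -0.0 tilt [ 0.001 -0.   ] open mm 35.7 gf 30.0 F [-1.  -0.   0.3]
shift [-0.0023 -0.001   0.0429] turn z -0.0001
```

```bash
python3 -m pendant '[[0,0,0.03,0,0,0,1],[0,0,0.04,0,0,0,1],[0,0,0.045,0,0,0,1],[0,0,0.045,0,0,0,1],[0,0,0.045,0,0,0,1]]'
python3 -m pendant '[[0,0,0,0,0,0,-0.1],[0,0,0,0,0,0,-0.1],[0,0,0,0,0,0,-0.1],[0,0,0,0,0,0,-0.1]]'
python3 -m pendant '[[0,0,-0.1,0,0,0,-0.1],[0,0,-0.3,0,0,0,-0.15],[0,0,-0.5,0,0,-0.05,-0.15],[0.2,-0.1,-0.5,0,0,-0.1,-0.15],[0.4,-0.2,-0.5,0,0,-0.15,-0.15],[0.6,-0.3,-0.5,0,0,-0.2,-0.15],[0.7,-0.4,-0.5,0,0,-0.25,-0.15],[0.7,-0.5,-0.5,0,0,-0.29,-0.15]]'
python3 - <<'E'
from h import *; from d import d
d(.515,.307,.25,90)
for c in("top","scene"):
    im,dp=capture(c); np.save(c+"2.npy",dp); save(im,c+"2")
    hsv=cv2.cvtColor(im,cv2.COLOR_RGB2HSV)
    u,v=map(int,pix(c,(.517,.308,.03))); 
    m=cv2.inRange(hsv,(12,90,70),(32,255,255)); k=np.zeros_like(m);k[v-14:v+14,u-14:u+14]=m[v-14:v+14,u-14:u+14]
    ys,xs=np.nonzero(k); print(c,"endcap px",len(xs),xs.min(),xs.max(),ys.min(),ys.max(),world(c,xs.mean(),ys.mean(),z=.025).round(4))
    D=dp[ys,xs];D=D[D>0]; P=np.array([world(c,x,y,d=dp[y,x]) for y,x in zip(ys,xs) if dp[y,x]>0]); print(np.median(P,0).round(4),P[:,2].max().round(4))
    hgt=[]
    for p in [(.438,-.0135,.090),(.438,-.0005,.090),(.438,-.0265,.09),(.451,-.0135,.09)]:
        a,b=pix(c,p); 
        hgt.append(world(c,a,b,d=dp[round(b),round(a)])[2].round(4))
    print("stack z",hgt)
    print(look_for("end_cap",c)[:2])
E
```

```text
time_s: 40.2
position: [0.4383, -0.0135, 0.1514]
tcp_rot: [[1.0, 0.0, 0.001], [0.0, -1.0, -0.0], [0.001, 0.0, -1.0]]
force: [-0.5, 0.9, 7.8]
opening: 0.412
grasp_force: 30.0
time_s: 40.6
position: [0.4379, -0.0135, 0.1505]
tcp_rot: [[1.0, -0.0, -0.0], [-0.0, -1.0, 0.0], [-0.0, -0.0, -1.0]]
force: [-0.4, 0.1, 0.0]
opening: 0.542
grasp_force: 0.0
time_s: 41.4
position: [0.5814, 0.0871, 0.2504]
tcp_rot: [[0.617, 0.787, 0.004], [0.787, -0.617, -0.0], [0.002, 0.003, -1.0]]
force: [-0.0, -0.3, -0.3]
opening: 0.573
grasp_force: 0.0
t 41.4 pos [0.5814 0.0871 0.2504] yaw 51.9 tilt [ 0.004 -0.   ] open mm 49.8 gf 0.0 F [-0.  -0.3 -0.3]
shift [ 6.604e-01 -9.394e-01  9.000e-04] turn z -0.2117
top endcap px 131 196 208 194 206 [0.5221 0.3121 0.025 ]
[0.5206 0.3094 0.0353] 0.0439
stack z [np.float64(0.093), np.float64(0.0941), np.float64(0.0937), np.float64(0.0874)]
[{'extent': [194.2, 191.1, 207.7, 207.7], 'conf': 0.47}]
scene endcap px 74 385 393 140 150 [0.5232 0.3116 0.025 ]
[0.5268 0.3046 0.0346] 0.0403
stack z [np.float64(0.0949), np.float64(0.0918), np.float64(0.0822), np.float64(0.0881)]
[{'extent': [388.1, 139.1, 393.8, 149.7], 'conf': 0.4}]
```

The depth readings over the stack are about 0.09 m, which is right for the collar's top. The end cap is near (0.522, 0.3075), so I turn the tool to close along x and go there.

```bash
python3 -m pendant '[[0.68,-0.92,0,0,0,-0.05,-0.29],[0.68,-0.92,0,0,0,-0.1,-0.29],[0.68,-0.92,0,0,0,-0.14,-0.29],[0.68,-0.92,0,0,0,-0.18,-0.29],[0.68,-0.92,0,0,0,-0.212,-0.29],[0.68,-0.92,0,0,0,-0.212,-0.29],[0.68,-0.92,0,0,0,-0.212,-0.29],[0.68,-0.92,0,0,0,-0.212,-0.29]]' >/dev/null
python3 d.py .522 .3075 .15 90
```

```text
t 42.4 pos [0.5189 0.3057 0.2506] yaw 89.5 tilt [-0.    -0.001] open mm 56.4 gf 0.0 F [ 0.3 -0.2  0. ]
shift [0.0093 0.0154 0.503 ] turn z -0.0026
```

```bash
python3 -m pendant '[[0.009,0.015,0.25,0,0,-0.003,-0.29],[0.009,0.015,0.5,0,0,-0.003,-0.29],[0.009,0.015,0.68,0,0,-0.003,-0.29],[0.009,0.015,0.7,0,0,-0.003,-0.29],[0.009,0.015,0.7,0,0,-0.003,-0.29],[0.009,0.015,0.7,0,0,-0.003,-0.29]]'
python3 d.py .522 .3075 .084 90
```

```text
time_s: 43.0
position: [0.5233, 0.3089, 0.1126]
tcp_rot: [[-0.003, 1.0, 0.004], [1.0, 0.003, 0.001], [0.001, 0.004, -1.0]]
force: [0.3, 0.2, 0.5]
opening: 0.644
grasp_force: 0.0
t 43.0 pos [0.5233 0.3089 0.1126] yaw 90.2 tilt [0.004 0.001] open mm 56.0 gf 0.0 F [0.3 0.2 0.5]
shift [-0.0071 -0.0069  0.1429] turn z 0.0009
```

```bash
python3 -m pendant '[[-0.007,-0.007,0.05,0,0,0,-0.29],[-0.007,-0.007,0.1,0,0,0,-0.29],[-0.007,-0.007,0.14,0,0,0,-0.29],[-0.007,-0.007,0.14,0,0,0,-0.29]]'
python3 -m pendant '[[0,0,0,0,0,0,1],[0,0,0,0,0,0,1],[0,0,0,0,0,0,1],[0,0,0,0,0,0,1],[0,0,0,0,0,0,1],[0,0,0,0,0,0,1]]'
python3 d.py .438 -.0135 .25 90
```

```text
time_s: 43.4
position: [0.5193, 0.3075, 0.0815]
tcp_rot: [[-0.005, 1.0, -0.002], [1.0, 0.005, -0.001], [-0.001, -0.002, -1.0]]
force: [-0.0, -0.2, 0.2]
opening: 0.643
grasp_force: 0.0
time_s: 44.0
position: [0.5204, 0.3079, 0.0829]
tcp_rot: [[-0.004, 1.0, 0.001], [1.0, 0.004, 0.0], [0.0, 0.001, -1.0]]
force: [0.8, 0.1, 0.6]
opening: 0.412
grasp_force: 30.0
t 44.0 pos [0.5204 0.3079 0.0829] yaw 90.3 tilt [0.001 0.   ] open mm 35.8 gf 30.0 F [0.8 0.1 0.6]
shift [-1.6048 -0.4185 -0.8364] turn z 0.0014
```

```bash
python3 -m pendant '[[0,0,-0.15,0,0,0,1],[0,0,-0.4,0,0,0,1],[0,0,-0.65,0,0,0,1],[-0.15,-0.1,-0.83,0,0,0,1],[-0.4,-0.2,-0.83,0,0,0,1],[-0.65,-0.3,-0.83,0,0,0,1],[-0.9,-0.4,-0.83,0,0,0,1],[-1,-0.418,-0.83,0,0,0,1]]' >/dev/null
python3 d.py .438 -.0135 .25 90
python3 -m pendant '[[-0.2,0,0,0,0,0,1],[-0.4,0,0,0,0,0,1],[-0.6,0,0,0,0,0,1],[-0.6,0,0,0,0,0,1],[-0.6,0,0,0,0,0,1],[-0.6,0,0,0,0,0,1]]' >/dev/null
python3 - <<'E'
from h import *; from d import d
d(.438,-.0135,.18,90)
for c in ("top","scene"):
    im,dp=capture(c); hsv=cv2.cvtColor(im,cv2.COLOR_RGB2HSV); m=cv2.inRange(hsv,(12,90,50),(32,255,255)); u,v=map(int,pix(c,(.438,-.0135,.19)))
    k=m[v-14:v+14,u-14:u+14]; ys,xs=np.nonzero(k); print(c,len(xs), xs.size and (xs.min()-14+u,xs.max()-14+u,ys.min()-14+v,ys.max()-14+v), pix(c,(.438,-.0135,.174)),pix(c,(.438,-.0135,.205)))
    u,v=map(int,pix(c,(.517,.308,.03))); print("bin left", m[v-10:v+10,u-10:u+10].astype(bool).sum())
E
```

```text
t 44.8 pos [0.4342 0.1055 0.2484] yaw 90.2 tilt [-0.004 -0.001] open mm 35.5 gf 30.0 F [ 0.4  0.4 -1.7]
shift [-0.5949  0.0164 -0.0075] turn z 0.0013
t 45.4 pos [ 0.4373 -0.0118  0.2485] yaw 90.3 tilt [-0.001  0.001] open mm 35.6 gf 30.0 F [-0.3 -0.3 -1.1]
shift [-0.0085  0.0036  0.3423] turn z 0.0016
top 0 0 (np.float64(322.2746489685601), np.float64(229.0765342557158)) (np.float64(321.952015766845), np.float64(228.1678005039195))
bin left 0
scene 65 (np.int64(290), np.int64(299), np.int64(163), np.int64(174)) (np.float64(297.1293263578418), np.float64(170.87412978572564)) (np.float64(296.41073337566854), np.float64(163.16251780634283))
bin left 0
```

The brass cap is held over the shaft. Lowering it.

```bash
python3 -m pendant '[[-0.006,0.003,0.2,0,0,0,1],[-0.006,0.003,0.32,0,0,0,1],[-0.006,0.003,0.35,0,0,0,1],[-0.006,0.003,0.37,0,0,0,1],[-0.006,0.003,0.385,0,0,0,1],[-0.006,0.003,0.385,0,0,0,1]]'
python3 d.py .438 -.0135 .1675 90
```

```text
time_s: 46.1
position: [0.4392, -0.0138, 0.1723]
tcp_rot: [[-0.005, 1.0, 0.002], [1.0, 0.005, -0.001], [-0.001, 0.002, -1.0]]
force: [0.3, -1.1, -2.2]
opening: 0.416
grasp_force: 30.0
t 46.1 pos [ 0.4392 -0.0138  0.1723] yaw 90.3 tilt [ 0.002 -0.001] open mm 36.2 gf 30.0 F [ 0.3 -1.1 -2.2]
shift [ 0.0017 -0.0061  0.0239] turn z 0.0017
```

```bash
python3 -m pendant '[[0,-0.003,0.01,0,0,0,1],[0,-0.003,0.02,0,0,0,1],[0,-0.003,0.022,0,0,0,1],[0,-0.003,0.025,0,0,0,1],[0,-0.003,0.025,0,0,0,1]]'
python3 d.py .438 -.0135 .1675 90
```

```text
time_s: 46.6
position: [0.439, -0.0145, 0.1678]
tcp_rot: [[-0.005, 1.0, 0.003], [1.0, 0.005, -0.001], [-0.001, 0.003, -1.0]]
force: [-0.0, -2.4, 8.7]
opening: 0.411
grasp_force: 30.0
t 46.6 pos [ 0.439  -0.0145  0.1678] yaw 90.3 tilt [ 0.003 -0.001] open mm 35.8 gf 30.0 F [-0.  -2.4  8.7]
shift [ 0.0049 -0.0047  0.0013] turn z 0.0015
```

```bash
python3 -m pendant '[[0,0,0,0,0,0,-0.1],[0,0,0,0,0,0,-0.1],[0,0,0,0,0,0,-0.1],[0,0,0,0,0,0,-0.1]]'
python3 -m pendant '[[0,0,-0.1,0,0,0,-0.1],[0,0,-0.3,0,0,0,-0.15],[0,0,-0.5,0,0,0,-0.15],[0.2,0.3,-0.5,0,0,0,-0.15],[0.4,0.5,-0.5,0,0,0,-0.15],[0.6,0.7,-0.5,0,0,0,-0.15],[0.8,0.9,-0.5,0,0,0,-0.15],[0.9,0.95,-0.5,0,0,0,-0.15]]' >/dev/null
python3 -m pendant '[[0,0,0,0,0,0,-0.15],[0,0,0,0,0,0,-0.15]]' >/dev/null
python3 - <<'E'
from h import *
s,dp=capture("scene");t,dt=capture("top")
u,v=map(int,pix("scene",(.439,-.013,.06)));a=cv2.resize(s[v-35:v+35,u-35:u+35],(400,400),interpolation=cv2.INTER_CUBIC)
u,v=map(int,pix("top",(.439,-.013,.06)));b=cv2.resize(t[v-35:v+35,u-35:u+35],(400,400),interpolation=cv2.INTER_CUBIC)
c=cv2.resize(t[120:285,140:520],(800,200*0+347)); save(np.vstack([np.hstack([a,b])[:250+0] if 0 else cv2.resize(np.hstack([a,b]),(506,253)) if 0 else np.hstack([a,b])[75:325],c])[:597],"final")
for n,d_ in(("scene",dp),("top",dt)):
    x,y=pix(n,(.438,-.0135,.121)); print(n,world(n,x,y,d=d_[round(y),round(x)]).round(4))
print(readout.read_state()["time_s"])
E
```

```text
time_s: 47.0
position: [0.4376, -0.0136, 0.1665]
tcp_rot: [[-0.004, 1.0, -0.001], [1.0, 0.004, 0.0], [0.0, -0.001, -1.0]]
force: [0.4, -0.1, 0.3]
opening: 0.547
grasp_force: 0.0
scene [ 0.4367 -0.0121  0.1184]
top [ 0.4375 -0.0137  0.1295]
48.1
```

View pics/final.png

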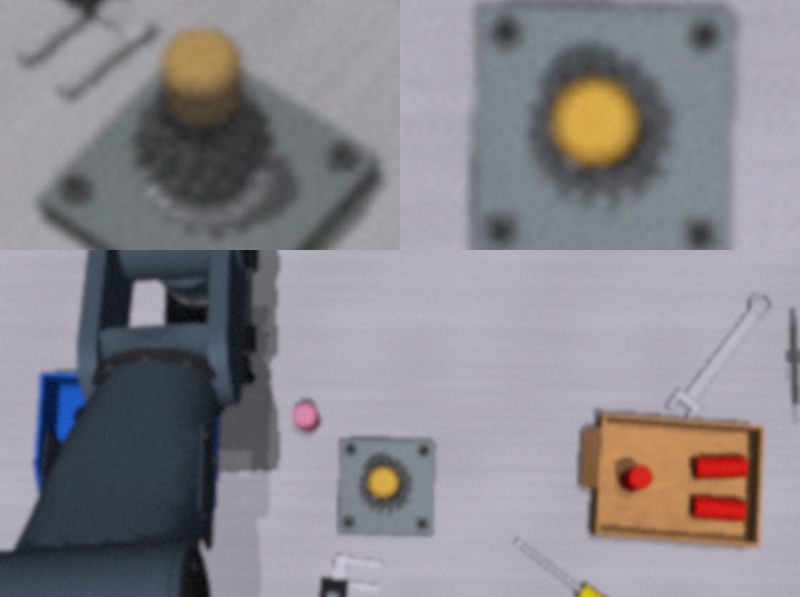

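The picture shows the brass cap level on the stack (201,75), no parts left on the visible bench, and the transit cap standing in the carton's empty half (637,477). The spanner and the pink cap haven't moved. Handing in.

```bash
python3 -c "
from rig import bot; print(bot.hand_in())"
```

```text
the job is handed in; nothing more can be done
None
```

I handed the job in at about 48 s: the transit cap stands in the carton, and the shaft carries washer, sprockets 16, 14, 12 and 10, collar and brass end cap, in that order; no verdict came back, and the arm hid the bin and oil bottle in my last picture.

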